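# Snap the sprung clip onto the support rail and slide it against the stop bumper

## Task

Pick up the blue sprung clip and press it straight down onto the horizontal steel rod, 6 to 8 cm to the right of the red stop ring, until its arms snap past the rod and the saddle sits fully home, without forcing it (keep the push below 25 N). Then slide the clip along the rod up against the sprung black bumper of the stop ring, press it there with a light but definite push (8 N or so) for about a second without shifting the ring, and let go so that the clip stays bearing on the bumper. Do not disturb the stain jars, the dropper bottle or the petri dish.

Things in the scene. Friction and masses are not known exactly. Their poses are not given: they have to be found in the camera images.
- clip: Blue plastic sprung pipe clip, loose, upright on the table on its two arm lips; about 50 g. 33 mm (x, across the jaws) by 24 mm (y, along the rod it takes) by 64 mm high; origin at the centre of its underside (under the lips), z up; a half turn about z changes nothing. Bridge at z 20 to 27 mm; the bridge's flat underside is the saddle. The origin ends 10 mm below the rod's axis when home.
- clip_grip (a point): Point on the clip 50 mm above its origin, in the upright grip tab, which reaches from z = 27 to 64 mm of the clip, 12 mm thick along x and 24 mm along y. Pinch it across x, fingertips above z = 27 mm (the bridge).
- clip_mouth (a point): Point midway between the clip's lips, 2.5 mm above its origin. Rounded lips (radius 2.5 mm, centres 9.7 mm to either side along x) on spring arms leave a mouth of 14 mm for the 20 mm rod. They first touch the rod with this point about 8 mm above its axis; spreading the arms takes about 10 to 15 N of push, more if off-centre; past the widest point they snap in and draw the clip down.
- clip_axis (a point): Point of the clip 10 mm above its origin: it lies on the rod's axis when the clip is home, the saddle (10 mm higher) resting on the rod. Axes as those of the clip; the clip's end faces are 12 mm away along its y. The snapped-on clip slides along the rod with 1 to 6 N of drag.
- stand: Grey fixed stand: base plate 70 (x) by 260 (y) by 8 mm, at each end a post 16 mm thick (centres at y = -108 and 108 mm, 101 mm high). Origin at the centre of the underside. A polished steel rod, 20 mm diameter, runs between the posts along the stand's y, axis 85 mm above the table. Turned by up to 0.3 rad from lying crosswise before the robot; its +y end is on the robot's left.
- rail_mid (a point): Point on the rod's axis midway between the posts, 85 mm above the table; axes as those of the stand (y along the rod, z up).
- stop_ring: Red stop ring round the rod, 38 mm diameter, 30 mm wide; origin on the rod's axis, 5 mm inside its right-hand (-y) face; axes as the stand's; at y = 20 to 60 mm of the stand. Out of that face stands a black bumper with a rubber pad (33 mm wide, springy, 2.5 N/mm) by 5 to 24 mm, set differently each time and not in this pose: find it by feel or sight. The ring slips if pushed with over 14 N.
- microscope: White microscope fixed to the left of the stand, bystander, an obstacle: about 220 (x) by 140 (y) mm and 316 mm high, its right side at world y = 0.23 m, from x = 0.46 to 0.69 m; origin under its foot.
- jar_red: Jar of red stain with a pale cap, 51 mm diameter, 80 mm high, bystander; origin at the centre of its underside.
- jar_violet: Jar of violet stain with a pale cap, 51 mm diameter, 80 mm high, bystander; origin at the centre of its underside.
- dropper_0: Amber dropper bottle with a black top, 28 mm diameter, 84 mm high, bystander; origin at the centre of its underside.
- petri_1: Shallow clear petri dish, 61 mm diameter, 14 mm high, bystander; origin at the centre of its underside.
Not all that is in view belongs to the job. There is more than one size of the clip; the job needs the larger.

How it is judged:
By the outcome, as a careful person would: the job done as asked, in the order asked, and still so for the second after the job is handed in, with the robot touching nothing.
It also fails if it takes over 70 s, if anything falls off the work surface, if the arm or the gripper's body presses on something with over 40 N, if the wrist force passes 120 N, or if a joint passes its speed limit or range.

## Robot

A 6-joint arm with a two-finger parallel gripper is mounted at the origin on a cart in front of the work surface, level with it; the furniture and walls round the work are solid. World frame = base frame: x ahead of the robot, y to its left, z up, the work surface at z = 0. Lengths are in mm, angles in rad, forces in N, time in s.
With the tool pointing down it reaches from about 350 to 975 mm from the base axis. Payload 7.1 kg.
Tool frame: the origin (TCP) lies on the front face of the gripper's body, between the roots of the fingers; the fingertips stand 80 mm ahead of it and the grasp point (between the pads) lies 61 mm ahead of it (env.tips_ahead is the distance from the TCP to the fingertips, in mm); z points along the fingers, y is the line along which they close (so a half turn about z gives the same grasp; the last joint's range is limited). The gripper opens to 88 mm and grips with 3 to 60 N. Pads are 20 mm wide; open, the fingers measure 115 mm over their backs; the gripper's body (75 mm by 178 mm) begins 61 mm behind the grasp point.
Start: joints at [-1.164, 0.423, 1.63, -0, 1.089, -0.019], TCP at [258.171, -569.169, 302.675] pointing down, gripper open.
Joint ranges: [-3, 3], [-0.9, 2.11], [0.09, 2.58], [-1.31, 4.45], [0.11, 2.69], [-2.54, 2.54]. Speed limits (rad/s): [2.39, 2.39, 3.01, 3.14, 3.14, 3.14].

## Interface

Orientations are given as a unit quaternion [x, y, z, w].
In Python, from station import env, set_gripper, viewer, workorder gives the robot as it stands. Calls block until the motion is done:
- env.reach(position, orientation): joint-space move of the TCP to a pose.
- env.move_l(position, rot=None, rate=150, f_stop=None): straight line of the TCP; rot=None keeps the orientation; rate is the mean speed in mm/s. With f_stop (N) it stops when the force on the tool has changed by that much, and returns True; else False.
- env.move_joints(angles): joint-space move.
- set_gripper(opening): finger opening in mm; the grip force is fixed at half the most; returns when the fingers have stopped.
- env.hold(seconds).
- env.ik(position, orientation): joint angles nearest the present ones, or None.
- env.read_state(): the state.
- viewer.camera(name): name is "scene" or "top" or "wrist"; returns the picture (400x640x3 uint8, blue, green, red); there is no depth.
- viewer.camera_params(name): a dict with "fx", "fy", "cx", "cy" (pixels), "pose" (4x4, takes a point from camera to world coordinates); the wrist camera has in their place "tool_from_camera" (4x4, takes a point from camera to tool coordinates, whose origin is the TCP and whose axes are the flange's). Camera axes: x right, y up, looking along -z (the intrinsics and any distortion apply to the point x, -y, -z); pixel columns grow to the right and rows downward; lengths in mm; the calibration is good to about 2 mm. A picture is of the moment at which its call begins: read the wrist's pose just before it. camera_params takes no time and is no camera call.
A pose or a line that the arm cannot do raises env.IKError and nothing moves.
- workorder.sign_off(): hands the job in; it is judged then, once.
The state is a dict: "time_s": time; "qpos": joint angles; "dq": joint speeds; "tau": joint torques, N m; "tool_pos": TCP position; "orientation": TCP orientation; "force": force on the tool from outside, world axes, zero at the start; "wrist_torque": the same for the moment, N m; "width": finger opening in mm; "grip_force": force on a finger pad.
Only numpy, scipy, OpenCV 4.12 (cv2) and the standard library are available. Lean on these libraries where they do the work, as an engineer would, in place of code of your own. Each camera call takes 0.05 s, during which the arm holds its last target. There are 200 camera calls.

## Working session

There is one attempt and no reset: what is moved stays moved. The work goes in short steps, each a Python script; the robot and the scene stay as the last script left them, time stands still between calls to the robot, and variables do not carry over. Pictures are saved under pics/ and viewed, at most 10 in all, crops included, and the job is handed in when it is done.

```bash
mkdir -p pics; ls; python3 - <<'E'
from station import env, set_gripper, viewer, workorder
import cv2
for n in ("scene","top"):
    cv2.imwrite(f"pics/{n}0.png",viewer.camera(n)); p=viewer.camera_params(n); print(n,p)
print(viewer.camera_params("wrist")); print(env.read_state())
E
```

```text
pics
scene {'fx': 451.6454025822768, 'fy': 451.6454025822768, 'cx': 322.1334100482818, 'cy': 201.15027348328346, 'pose': array([[ 5.01378219e-01,  3.67319186e-01, -7.83387833e-01,
        -2.95208670e+02],
       [-8.65156233e-01,  2.01154951e-01, -4.59392402e-01,
        -5.33642040e+02],
       [-1.11613021e-02,  9.08082211e-01,  4.18643194e-01,
         5.44462185e+02],
       [ 0.00000000e+00,  0.00000000e+00,  0.00000000e+00,
         1.00000000e+00]])}
top {'fx': 457.0693927123931, 'fy': 457.0693927123931, 'cx': 319.0097204591611, 'cy': 201.68708573109194, 'pose': array([[-1.21326458e-02,  9.83167231e-01, -1.82304675e-01,
         3.42179957e+02],
       [-9.99894677e-01, -1.33811025e-02, -5.61967789e-03,
        -4.10563103e+01],
       [-7.96452069e-03,  1.82217292e-01,  9.83226029e-01,
         1.41779231e+03],
       [ 0.00000000e+00,  0.00000000e+00,  0.00000000e+00,
         1.00000000e+00]])}
{'fx': 290.263523079638, 'fy': 290.263523079638, 'cx': 319.14089708449933, 'cy': 204.52738593251019, 'tool_from_camera': array([[ 1.04526059e-04,  9.66008856e-01,  2.58508955e-01,
 
[... 274 characters left out ...]
+00]])}
{'time_s': 0.1, 'qpos': array([-1.16397246e+00,  4.23737589e-01,  1.63060431e+00, -1.21557669e-05,
        1.08857772e+00, -1.89925914e-02]), 'dq': array([-0.00076879, -0.00236698, -0.00151312,  0.00093961, -0.00054838,
        0.00028176]), 'tau': array([ 2.08568730e-03, -5.45615280e+01, -2.74326020e+01,  6.46337285e-02,
        1.87902083e-02, -3.10735757e-06]), 'tool_pos': array([ 258.03808885, -568.82295413,  301.99974627]), 'orientation': array([ 9.77419719e-01,  2.11306062e-01, -1.33136708e-04, -6.50008916e-04]), 'force': array([-0.37862388, -0.24485514,  0.21975098]), 'wrist_torque': array([-0.00196283,  0.03292651, -0.0321606 ]), 'grip_force': 0.0, 'width': 87.77333617242873}
```

View pics/scene0.png

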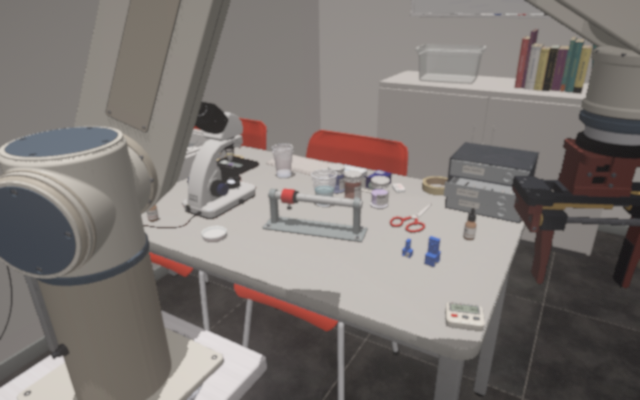

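View pics/top0.png

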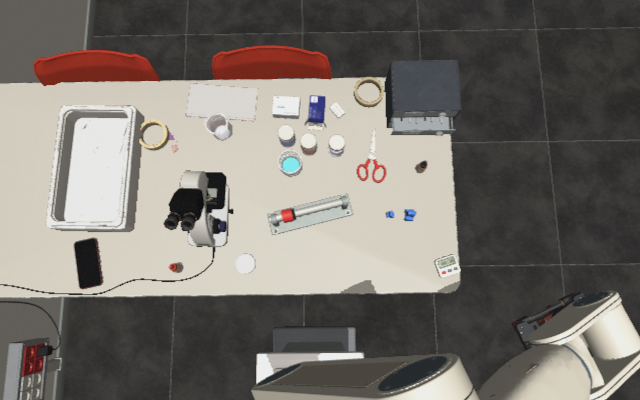

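Scene: two blue clips, at (407,247) (smaller) and (432,250) (larger); in top they are at (391,214) and (410,214). The larger one is the one needed. The stand runs from (268,222) to (352,205) in top, with the ring at (289,215). I'll confirm the clip in an enlarged composite.

```bash
python3 - <<'E'
import cv2, numpy as np
s=cv2.imread("pics/scene0.png");t=cv2.imread("pics/top0.png")
r=lambda im,x,y,w,h,W,H:cv2.resize(im[y:y+h,x:x+w],(W,H),interpolation=cv2.INTER_CUBIC)
a=r(s,390,225,60,50,360,300)      #x6
b=r(t,380,200,44,30,440,300)      #x10
c=r(t,260,188,100,37,800,296)      #x8
cv2.imwrite("pics/c1.png",np.vstack([np.hstack([a,b]),c]))
E
```

```text
(no output)
```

View pics/c1.png

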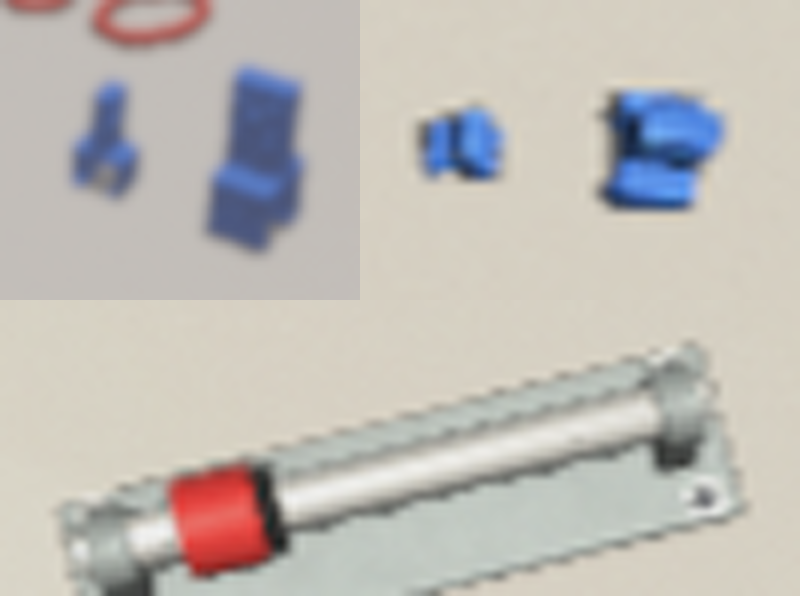

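The right-hand clip is clearly the larger one, about 33 mm across and with a wide tab; the left one is small. Next: coarse positions, then wrist views of both clip and stand.

```bash
cat > h.py <<'E'
from station import env, set_gripper, viewer, workorder
import cv2, numpy as np
from scipy.spatial.transform import Rotation as R
def q(th):  # tool down, tool x at world angle th
    return np.array([np.cos(th/2),np.sin(th/2),0,0])
def cam(name,state=None):
    p=viewer.camera_params(name)
    if name!="wrist": return p,p["pose"]
    T=np.eye(4);T[:3,:3]=R.from_quat(state["orientation"]).as_matrix();T[:3,3]=state["tool_pos"]
    return p,T@p["tool_from_camera"]
def pix(p,T,uv,z):
    d=T[:3,:3]@np.array([(uv[0]-p["cx"])/p["fx"],-(uv[1]-p["cy"])/p["fy"],-1])
    o=T[:3,3]; return o+d*(z-o[2])/d[2]
def proj(p,T,P):
    c=T[:3,:3].T@(np.asarray(P,float)-T[:3,3]); return np.array([p["cx"]-p["fx"]*c[0]/c[2],p["cy"]+p["fy"]*c[1]/c[2]])
E
python3 - <<'E'
from h import *
p,T=cam("top")
c=pix(p,T,(409.5,215),15); print("clip",c)
a=pix(p,T,(276.5,217.6),85); b=pix(p,T,(341.9,202.4),85); print(a,b,(a+b)/2,np.linalg.norm(a-b))
d=(a-b)[:2]; th=np.arctan2(d[1],d[0]); print("rod ang",th)
m=(a+b)/2
for u in [(282.5,215.5),(292.5,213.5),(295.5,212)]:
    P=pix(p,T,u,85); print("ring", (P-m)[:2]@(d/np.linalg.norm(d)))
import pickle
# wrist view of clip; camera 69 ahead along tool x, tilted 15deg
def look(P,th,z,name):
    tx=np.array([np.cos(th),np.sin(th)])
    # camera looks toward -tool x? back off so that the point is centred
    q0=q(th); pos=np.array([P[0],P[1],z])
    pw=viewer.camera_params("wrist")["tool_from_camera"]
    Tt=np.eye(4);Tt[:3,:3]=R.from_quat(q0).as_matrix();Tt[:3,3]=pos
    g=pix(viewer.camera_params("wrist"),Tt@pw,(320,200),P[2]); pos[:2]-=(g-P)[:2]
    env.reach(pos,q0); env.hold(.3); s=env.read_state(); cv2.imwrite(f"pics/{name}.png",viewer.camera("wrist"))
    pickle.dump(s,open(f"pics/{name}.pkl","wb")); print(name,s["tool_pos"],s["qpos"],s["time_s"],s["force"])
look(np.array([c[0],c[1],30]),np.pi/2,250,"w1")
look(np.array([m[0],m[1],85]),th,270,"w2")
E
```

```text
clip [ 556.49463215 -313.01049258   15.        ]
[543.28441148  92.48950628  85.        ] [ 586.22751876 -101.24707408   85.        ] [564.75596512  -4.3787839   85.        ] 198.4388395216181
rod ang 1.7889267720956514
ring 80.645729085453
ring 50.606000805297256
ring 40.99681672080681
w1 [ 556.21774703 -307.21500087  250.11583633] [-5.23352821e-01  4.98359564e-01  1.64334920e+00 -1.74874201e-05
  9.99719380e-01 -5.22047711e-01] 1.8833 [ 0.54904225  0.72255695 -0.0604949 ]
w2 [566.57007916  -8.96687842 269.86949988] [-3.68048797e-02  3.79171212e-01  1.78667616e+00 -6.81939753e-05
  9.75867816e-01 -2.53547551e-01] 3.3833 [-0.52398567  0.42718871 -0.12571479]
```

View pics/w1.png

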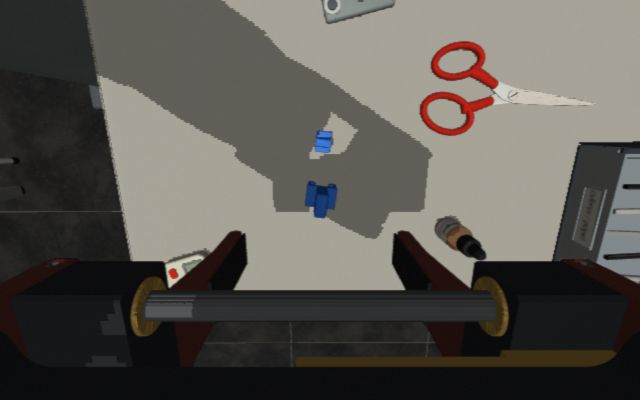

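View pics/w2.png

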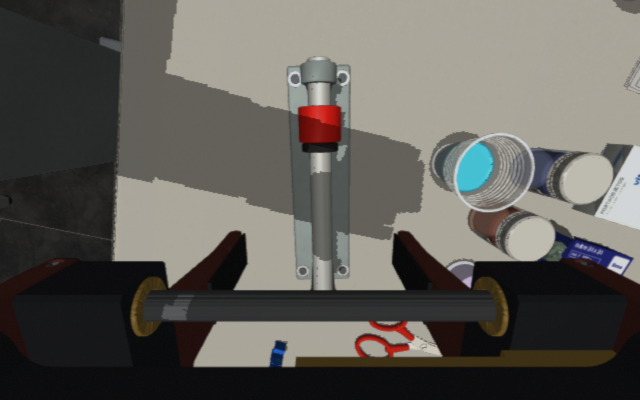

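w1: large clip at (321,198) with its tab at (321,205), small one at (324,141). w2: rod centreline from (318,90) to (321,285), ring at rows 106–143, bumper to about 152. Enlarging both.

```bash
python3 - <<'E'
import cv2, numpy as np
a=cv2.imread("pics/w1.png");b=cv2.imread("pics/w2.png")
r=lambda im,x,y,w,h,W,H:cv2.resize(im[y:y+h,x:x+w],(W,H),interpolation=cv2.INTER_CUBIC)
A=r(a,301,175,40,50,400,500)  #x10
A=np.clip(A.astype(float)*1.6,0,255).astype(np.uint8)
B=r(b,280,50,80,100,400,500)*1  #x5
B=r(b,280,60,80,100,400,500)
cv2.imwrite("pics/c2.png",np.hstack([A,np.clip(B.astype(float)*1.4,0,255).astype(np.uint8)]))
E
```

```text
(no output)
```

View pics/c2.png

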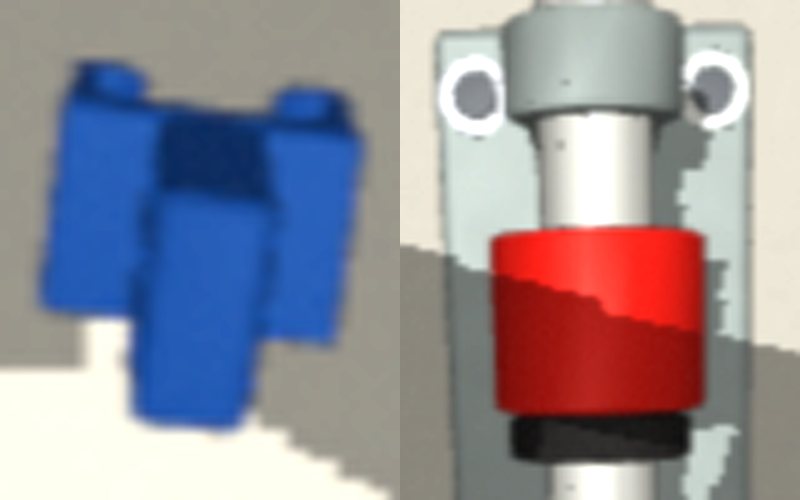

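```bash
python3 - <<'E'
from h import *
import pickle
s=pickle.load(open("pics/w1.pkl","rb"));p,T=cam("wrist",s)
f=lambda l,z:np.array([pix(p,T,(301+x/10-.45,175+y/10-.45),z) for x,y in l])
B=f([(70,100),(355,130),(335,340),(42,308)],27); K=f([(155,195),(270,200),(248,430),(132,415)],64)
for n,Q in(("bridge",B),("tab",K)):
    dy=(Q[0]+Q[1]-Q[2]-Q[3])/2; dx=(Q[1]+Q[2]-Q[0]-Q[3])/2
    print(n,Q.mean(0),"len y",np.hypot(*dy[:2]),"x",np.hypot(*dx[:2]),"ang y",np.arctan2(dy[1],dy[0]),"ang x",np.arctan2(dx[1],dx[0]))
s=pickle.load(open("pics/w2.pkl","rb"));p,T=cam("wrist",s)
im=cv2.cvtColor(cv2.imread("pics/w2.png"),6).astype(int)
for r in (93,97,160,200,240,270): print(r,im[r,303:338])
f=lambda x,y,z:pix(p,T,(280+(x-400)/5-.4,60+y/5-.4),z)
print("ring back edge",f(598,228,104),"ring face",f(600,413,104),"bumper",f(600,460,101.5),"post edge",f(595,112,95), "cam",T[:3,3])
E
```

```text
bridge [ 556.29311904 -308.69388977   27.        ] len y 23.291024759210547 x 31.34619989913507 ang y 1.459743145571714 ang x -0.11115558338903028
tab [ 556.1492882  -308.73980605   64.        ] len y 22.361988615972013 x 11.073765092531177 ang y 1.4748847731614294 ang x -0.09173637930072806
93 [158 159 157 146 118 103 119 132 144 156 167 176 186 197 206 211 211 206
 197 186 175 166 157 145 136 125 107  85  85  84  85  85  85  89  94]
97 [159 158 158 156 135 103 119 131 143 155 167 176 186 196 205 211 211 206
 196 186 175 166 156 146 137 126 108  86  86  85  85  85  93 121 150]
160 [ 84  85  84  85  85  83  86 101 124 137 149 161 170 181 192 202 205 204
 195 183 172 163 157 151 141 131 117  97  79  84  85  84  84  88 113]
200 [ 84  84  85  85  85  85  84  76  67  77  83  88  93  98 100 103 105 106
 106 104 101  97  96  95  92  88  83  75  72  79  85  85  86  85  85]
240 [144 142 142 143 143 143 144 141 122  83  78  84  89  94  98 101 103 105
 105 105 104 100  96  95  94  91  85  79  72  71  82  84  84  86 112]
270 [ 88  87  90 131 175 169 148 137 118  81  98 129 141 151 161 173 178 180
 182 183 179 171 163 156 151 143 129 115  97  68  65  78  81  92 108]
ring back edge [546.12422532  76.71611768 104.        ] ring face [552.74466717  48.22765505 104.        ] bumper [554.46024292  40.4771232  101.5       ] post edge [541.62896944  94.84000124  95.        ] cam [549.63791802  60.32527105 351.13631469]
```

```bash
python3 - <<'E'
from h import *
import pickle
s=pickle.load(open("pics/w2.pkl","rb"));p,T=cam("wrist",s)
P=np.array([pix(p,T,u,85) for u in[(318.5,95),(320,160),(321.1,200),(321.8,240),(322.3,270)]])[:,:2]
c=P.mean(0);d=np.linalg.svd(P-c)[2][0];d*=np.sign(d[1]);n=np.array([d[1],-d[0]])
print("c",c,"d",d,"th",np.arctan2(d[1],d[0]),"res",(P-c)@n)
rf=np.array([552.74,48.23]);bp=np.array([554.46,40.48])
print("ring face s",(rf-c)@d,"off",(rf-c)@n,"bumper s",(bp-c)@d,(bp-c)@n)
o=c+d*((rf-c)@d-(-5)); print("ring origin",o)
t=o-75*d; print("target",t)
# top-view check
pt,Tt=cam("top"); print("top rod ends off", [(pix(pt,Tt,u,85)[:2]-c)@n for u in[(276.5,217.6),(341.9,202.4)]])
E
```

```text
c [564.87701108  -1.26472608] d [-0.23740096  0.97141175] th 1.8104857698605141 res [-0.08078345 -0.01590743  0.19507755  0.02971309 -0.12809976]
ring face s 50.961096461190614 off -0.03993970183291171 bumper s 43.02432576270163 -0.20896892891135171
ring origin [551.5917931   53.09654046]
target [569.39686504 -19.75934065]
top rod ends off [np.float64(1.2820397720616423), np.float64(-2.995771326765674)]
```

Rod: axis direction 1.810 rad, ring face at s=51, bumper about 8 mm proud of it. Now the grasp, and carry to above the target.

```bash
python3 - <<'E'
from h import *
th=1.467; cx,cy=556.2,-308.7
env.reach([cx,cy,190],q(th)); set_gripper(50); env.move_l([cx,cy,111],rate=80); env.hold(.2)
s=env.read_state();print(s["tool_pos"],s["force"])
set_gripper(0); s=env.read_state();print("grip",s["width"],s["grip_force"],s["tool_pos"],s["force"])
env.move_l([cx,cy,260],rate=120)
t=[569.4,-19.76]
env.reach([*t,250],q(1.8105)); env.hold(.4)
s=env.read_state();print(s["tool_pos"],s["width"],s["force"],s["time_s"],s["qpos"])
import pickle; pickle.dump(s,open("pics/w3.pkl","wb")); im=viewer.camera("wrist");cv2.imwrite("pics/w3.png",im)
cv2.imwrite("pics/c3.png",cv2.resize(im[60:360,220:420],(400,600),interpolation=cv2.INTER_CUBIC))
E
```

```text
[ 556.43113776 -308.86916915  111.55839018] [-0.1834337  -0.31036103 -0.4671916 ]
grip 12.135490833064793 29.99887079000473 [ 556.22465646 -308.70925531  111.00652913] [ 0.27007911 -0.36740333 -0.33652635]
[569.44233842 -20.31774265 250.00294282] 12.121418173151994 [ 0.25143376 -0.27840512 -1.01177494] 10.2833 [-5.65383210e-02  4.09936801e-01  1.79346164e+00 -3.84107658e-05
  9.38150863e-01 -2.95307076e-01]
```

View pics/c3.png

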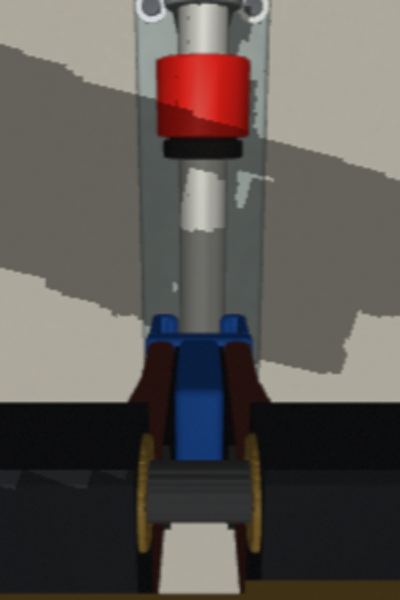

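The clip is held squarely; I'll check its lateral centring against the rod, using the clip itself as the camera's zero.

```bash
python3 - <<'E'
from h import *
import pickle
s=pickle.load(open("pics/w3.pkl","rb"));p,T=cam("wrist",s)
im=cv2.imread("pics/w3.png").astype(int); g=im.sum(2)//3
for r in (75,145,165,200,210,218): print(r,g[r,306:338])
b=im[:,:,0]-im[:,:,2]
for r in (222,230,233,260,275): 
    w=np.where(b[r,280:360]>40)[0]+280; print(r,w.min(),w.max())
E
```

```text
75 [153 136  96  86 110 124 136 147 158 167 173 180 188 197 205 208 205 198
 190 181 174 166 157 147 139 130 118  95  78  83  84  84]
145 [ 84  84  80  71  68  77  82  91 125 162 173 178 182 188 188 168 126 115
 111 108 104  96  93  90  86  81  75  75  84  85  84  84]
165 [ 84  84  84  78  91 122 135 145 156 165 173 181 189 194 196 194 188 179
 170 162 158 154 147 135 124 109  89  77  83  84  84  84]
200 [ 87  89  84  76  68  75  81  87  91  95  98 101 104 105 106 106 104 102
  98  95  95  94  91  86  81  75  74  85  86  85  85  85]
210 [ 84  85  83  76  67  74  81  87  90  95  98 102 104 105 106 106 104 101
  97  95  95  94  91  86  79  73  72  82  84  83  83  83]
218 [ 49  57  71  76  71  75  80  86  91  95  98 101 103 105 106 106 104 102
  97  95  95  93  90  84  72  53  47  48  50  52  53  53]
222 296 342
230 293 345
233 293 329
260 307 331
275 308 331
```

The rod lies about 1.1 mm to tool +y of the clip's centre, so I shift by that and press in slow steps, logging force.

```bash
python3 - <<'E'
from h import *
n=np.array([.9714,.2374]); t=np.array([569.4,-19.76])+1.1*n
env.move_l([*t,208],rate=60); env.hold(.3); s0=env.read_state(); print(s0["tool_pos"],s0["force"])
for z in np.arange(205,184.5,-1.5):
    hit=env.move_l([*t,z],rate=15,f_stop=20)
    s=env.read_state(); f=s["force"]-s0["force"]
    print(z,s["tool_pos"].round(2),"F lat %.1f along %.1f up %.1f"%(f[:2]@n,f[:2]@[-.2374,.9714],f[2]),"w %.2f"%s["width"],s["wrist_torque"].round(2),"t %.1f"%s["time_s"],hit)
    if hit: break
E
```

```text
[570.57922901 -19.5164609  208.32808491] [ 0.70230803 -0.23960132 -0.43452109]
205.0 [570.37 -19.5  204.83] F lat -0.6 along 0.6 up 0.9 w 11.67 [ 0.01 -0.03 -0.02] t 11.8 False
203.5 [570.41 -19.52 203.38] F lat -0.2 along 0.4 up -0.4 w 12.04 [-0.   -0.08  0.01] t 12.1 False
202.0 [570.43 -19.5  201.93] F lat -1.5 along 0.2 up 0.5 w 11.79 [-0.05 -0.04 -0.07] t 12.3 False
200.5 [570.77 -19.5  201.08] F lat -1.2 along 2.0 up 6.0 w 11.75 [0.02 0.11 0.01] t 12.6 False
199.0 [571.06 -19.53 200.41] F lat -3.4 along 0.2 up 12.6 w 11.87 [-0.05  0.45 -0.02] t 12.8 False
197.5 [571.28 -19.6  199.08] F lat -3.1 along 0.3 up 12.9 w 11.59 [-0.08  0.39 -0.05] t 13.1 False
196.0 [571.38 -19.68 197.63] F lat -2.9 along 0.2 up 12.7 w 11.77 [-0.19  0.3  -0.02] t 13.3 False
194.5 [571.12 -19.73 195.5 ] F lat -2.5 along -0.6 up 9.2 w 12.21 [-0.22  0.05 -0.03] t 13.6 False
193.0 [571.02 -19.74 193.68] F lat -2.0 along -0.6 up 6.3 w 11.70 [-0.3  -0.02 -0.05] t 13.8 False
191.5 [570.79 -19.67 191.61] F lat 0.0 along -2.1 up 2.0 w 12.01 [-0.38 -0.31 -0.03] t 14.1 False
190.0 [570.49 -19.54 189.59] F lat 1.3 along -1.5 up -3.1 w 11.88 [-0.27 -0.56  0.01] t 14.3 False
188.5 [570.31 -19.42 187.95] F lat 1.5 along -0.9 up -5.7 w 11.80 [-0.11 -0.64 -0.02] t 14.6 False
187.0 [570.29 -19.37 186.56] F lat 1.9 along -0.5 up -7.0 w 11.59 [-0.03 -0.68  0.02] t 14.8 False
185.5 [570.55 -19.36 185.93] F lat 0.4 along 1.1 up 1.8 w 12.28 [ 0.21 -0.19 -0.04] t 15.1 False
```

Snapped in, peak about 13 N, saddle touching at z≈186. Now a short seating push, then the slide with drag logging.

```bash
python3 - <<'E'
from h import *
n=np.array([.9714,.2374]); d=np.array([-.2374,.9714]); t=np.array([569.4,-19.76])+1.1*n
def rep(tag,hit=None):
    fs=[]
    for _ in range(4): env.hold(.03); s=env.read_state(); fs.append(s["force"])
    f=np.mean(fs,0)-[.70,-.24,-.43]
    print(tag,s["tool_pos"].round(2),"s %.2f"%((s["tool_pos"][:2]-t)@d),"lat %.1f along %.1f up %.1f"%(f[:2]@n,f[:2]@d,f[2]),"w %.2f t %.1f"%(s["width"],s["time_s"]),hit,flush=True); return f[:2]@d
for z in (185.2,184.5,184):
    hit=env.move_l([*t,z],rate=10,f_stop=15); rep(z,hit)
env.move_l([*t,185.7],rate=10); rep("seated")
for u in (5,10,20,30,38):
    hit=env.move_l([*(t+u*d),185.7],rate=25,f_stop=9); rep(u,hit)
    if hit: break
E
```

```text
185.2 [570.6  -19.38 185.88] s 0.09 lat -0.8 along 1.7 up 5.8 w 11.53 t 15.5 False
184.5 [570.61 -19.38 185.82] s 0.08 lat -3.0 along 2.6 up 12.2 w 11.60 t 15.8 False
184 [570.63 -19.35 185.76] s 0.10 lat -4.3 along 2.6 up 16.2 w 11.99 t 16.2 False
seated [570.59 -19.43 185.88] s 0.04 lat -0.2 along 2.0 up 4.1 w 11.82 t 16.7 None
5 [569.67 -15.11 185.89] s 4.45 lat -0.1 along -4.9 up 3.8 w 11.79 t 17.2 False
10 [568.37  -9.99 185.86] s 9.74 lat 0.7 along -3.9 up 4.4 w 11.80 t 17.6 False
20 [ 5.6596e+02 -3.0000e-02  1.8584e+02] s 19.99 lat 0.8 along -3.2 up 5.1 w 11.87 t 18.3 False
30 [563.61   9.64 185.9 ] s 29.93 lat 1.0 along -3.3 up 5.9 w 11.80 t 19.0 False
38 [561.69  17.44 185.86] s 37.97 lat 1.5 along -3.1 up 5.4 w 11.79 t 19.6 False
```

Fully seated (16 N with no further travel); drag is about 3.2 N. Now creep to the bumper, press to a total of about 11.2 N, hold and release.

```bash
python3 - <<'E'
from h import *
n=np.array([.9714,.2374]); d=np.array([-.2374,.9714]); t=np.array([569.4,-19.76])+1.1*n
def rep(tag,k=4):
    fs=[]
    for _ in range(k): env.hold(.03); s=env.read_state(); fs.append(s["force"])
    f=np.mean(fs,0)-[.70,-.24,-.43]
    print(tag,"s %.2f z %.2f"%((s["tool_pos"][:2]-t)@d,s["tool_pos"][2]),"lat %.1f along %.1f up %.1f"%(f[:2]@n,f[:2]@d,f[2]),"w %.2f t %.1f"%(s["width"],s["time_s"]),flush=True); return f[:2]@d
u=38;ok=False
while u<62:
    u+=1 if u<46 else .5
    env.move_l([*(t+u*d),185.9],rate=12); F=rep(u)
    if F<-10.8: ok=True;break
if ok:
    for i in range(4): env.hold(.2); rep("hold")
E
```

```text
39 s 39.01 z 185.89 lat 2.6 along -2.8 up 3.6 w 11.76 t 20.0
40 s 39.97 z 185.89 lat 2.8 along -3.8 up 3.2 w 11.53 t 20.4
41 s 41.01 z 185.92 lat 3.5 along -2.8 up 2.8 w 11.67 t 20.8
42 s 42.04 z 185.88 lat 3.0 along -2.6 up 2.6 w 11.64 t 21.1
43 s 43.03 z 185.93 lat 4.1 along -2.3 up 2.6 w 11.93 t 21.5
44 s 44.05 z 185.91 lat 3.3 along -2.7 up 3.0 w 11.92 t 21.9
45 s 45.05 z 185.91 lat 3.4 along -2.7 up 2.7 w 11.48 t 22.3
46 s 46.03 z 185.92 lat 3.6 along -2.1 up 2.4 w 11.79 t 22.7
46.5 s 46.48 z 185.92 lat 3.6 along -2.9 up 2.9 w 12.26 t 23.1
47.0 s 46.97 z 185.92 lat 3.2 along -2.4 up 2.4 w 11.96 t 23.4
47.5 s 47.48 z 185.92 lat 3.1 along -2.9 up 2.7 w 11.43 t 23.8
48.0 s 47.98 z 185.92 lat 3.7 along -2.9 up 2.9 w 11.87 t 24.2
48.5 s 48.49 z 185.93 lat 3.6 along -2.9 up 2.8 w 11.97 t 24.6
49.0 s 48.97 z 185.90 lat 3.6 along -2.9 up 2.6 w 11.97 t 25.0
49.5 s 49.47 z 185.91 lat 3.6 along -2.5 up 2.6 w 11.87 t 25.4
50.0 s 49.98 z 185.91 lat 3.4 along -2.3 up 2.2 w 11.89 t 25.8
50.5 s 50.39 z 185.92 lat 3.5 along -3.1 up 2.4 w 11.51 t 26.1
51.0 s 50.78 z 185.92 lat 3.6 along -4.0 up 2.1 w 11.63 t 26.5
51.5 s 51.14 z 185.91 lat 3.7 along -4.4 up 1.8 w 12.21 t 26.9
52.0 s 51.49 z 185.91 lat 3.0 along -5.5 up 2.3 w 11.69 t 27.3
52.5 s 51.88 z 185.92 lat 3.5 along -6.3 up 2.1 w 12.17 t 27.7
53.0 s 52.23 z 185.92 lat 3.1 along -6.7 up 2.1 w 11.94 t 28.1
53.5 s 52.61 z 185.92 lat 2.9 along -8.0 up 1.3 w 11.85 t 28.4
54.0 s 52.99 z 185.92 lat 3.2 along -8.4 up 1.9 w 11.41 t 28.8
54.5 s 53.36 z 185.94 lat 2.7 along -9.1 up 1.7 w 11.65 t 29.2
55.0 s 53.73 z 185.92 lat 3.0 along -10.3 up 1.3 w 11.79 t 29.6
55.5 s 54.07 z 185.93 lat 2.9 along -11.2 up 1.5 w 11.93 t 30.0
hold s 54.07 z 185.94 lat 2.5 along -10.9 up 1.9 w 11.92 t 30.3
hold s 54.09 z 185.95 lat 2.9 along -11.2 up 1.8 w 11.97 t 30.6
hold s 54.07 z 185.93 lat 2.6 along -11.4 up 1.6 w 11.70 t 31.0
hold s 54.09 z 185.93 lat 2.5 along -10.9 up 1.6 w 12.12 t 31.3
```

Contact at s≈50.3; bumper pushed with about 8.5 N for over a second. Releasing and checking.

```bash
python3 - <<'E'
from h import *
n=np.array([.9714,.2374]); d=np.array([-.2374,.9714]); t=np.array([569.4,-19.76])+1.1*n
set_gripper(40); s=env.read_state(); print(s["tool_pos"],s["force"],s["width"])
env.move_l([*s["tool_pos"][:2],270],rate=80)
env.reach([*(t+5*d),280],q(1.8105)); env.hold(.4); s=env.read_state(); p,T=cam("wrist",s); im=viewer.camera("wrist"); sc=viewer.camera("scene"); print(s["time_s"],s["force"])
r=lambda im,x,y,w,h,W,H:cv2.resize(im[y:y+h,x:x+w],(W,H),interpolation=cv2.INTER_CUBIC)
cv2.imwrite("pics/c4.png",np.hstack([r(im,270,60,100,150,400,600),r(sc,250,165,100,150,400,600)]))
o=t+75*d-1.1*n
print("ring face expected px",proj(p,T,[*(np.array([552.74,48.23])),104]))
E
```

```text
[557.17174038  34.52174672 185.84158992] [ 0.91665475  0.37999338 -0.37541404] 39.99361394641377
33.8583 [ 0.4722304  -0.02104081 -0.28925967]
ring face expected px [319.74282407 135.07168988]
```

View pics/c4.png

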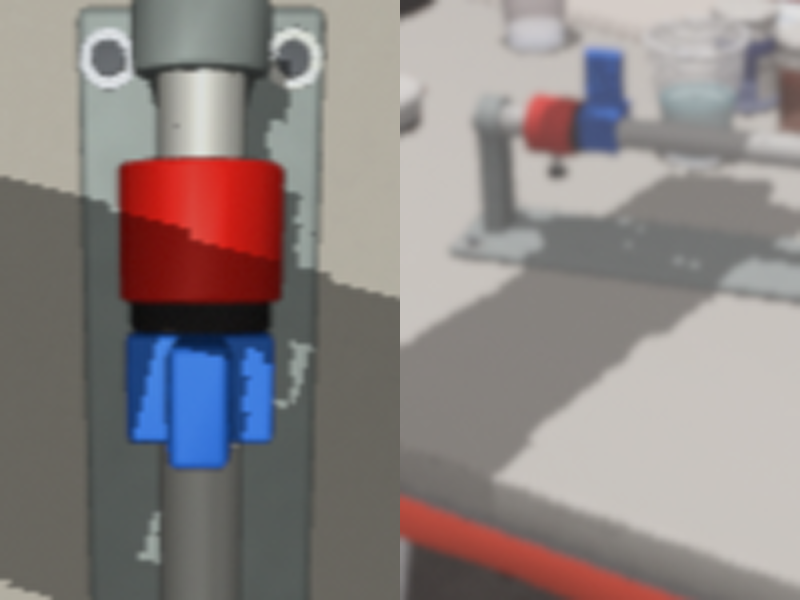

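The picture shows the clip home on the rod and touching the black bumper (crop row 333). The ring face is at row 135.5 against 135.1 expected, so the ring has not moved. Handing in.

```bash
python3 -c "
from station import workorder; print(workorder.sign_off())"
```

```text
the job is handed in; nothing more can be done
None
```

The larger blue clip is snapped fully home on the rod (peak push about 16 N) about 7 cm right of the stop ring. It was then slid up and pressed on the bumper at about 8.5 N for just over a second, and let go still bearing on it; the ring did not shift, and I handed the job in at about 34 s.

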